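# Secure a framed clay relief for transport

### The arm

A 6-joint arm with a two-finger parallel gripper is mounted at the origin on the work surface. World frame = base frame: x ahead of the robot, y to its left, z up, the work surface at z = 0. Lengths are in m, angles in degrees, forces in N, time in s.
With the tool pointing down it reaches from about 0.35 to 0.85 m from the base axis. Payload 8.1 kg.
Tool frame: the origin (TCP) lies between the finger pads, 19 mm behind the fingertips; this is the grasp point; z points along the fingers, y is the line along which they close (so a half turn about z gives the same grasp; the last joint's range is limited). The gripper opens to 93 mm and grips with 3 to 60 N. Pads are 15 mm wide; open, the fingers measure 128 mm over their backs; the gripper's body (75 mm by 188 mm) begins 65 mm behind the grasp point.
Start: joints at [66.899, 7.471, 85.268, -0, 87.261, -4.893], TCP at [0.187, 0.57, 0.237] pointing down, gripper open.
Joint ranges: [-169.43, 169.43], [-51.17, 129.36], [1.28, 143.12], [-76.62, 256.62], [0, 156.53], [-152.29, 152.29]. Speed limits (degrees/s): [136.94, 136.94, 159.86, 180, 180, 180].

### API

Orientations are given as a 3x3 rotation matrix whose columns are the frame's x, y, z axes.
In Python, from station import sensors, eyes, ticket gives the robot as it stands. The module is installed in compiled form; this text tells all that it offers.
- The arm moves only by the tool step_arm, never from a script. Its argument "plan" is a list of rows, each a list of 2 entries, a list of its own where there are three numbers: the shift along the tool's x, y, z in mm, then the turn about the tool's z in degrees. In form: [[[dx, dy, dz], spin], ...]. A call has 1 to 5 rows; each row shifts and turns the commanded pose from where the row before left it, along the tool's axes as they then stand; what a row does not reach is not made up. A row lasts 1/8 s, in which the tool goes at most 62.5 mm and 10.7 degrees, less where a joint would pass 70% of its speed; a pose out of reach is approached as far as the arm can. A call is refused whole if a number of a shift passes 62.5 or a number of a turn 10.7, either way. A call with a gripper value outside its range is refused whole. "grip" is the opening, from 0 (shut) to 1 (fully open), set as the call begins (left out, the last holds). The fingers move at their own pace and stop on an object; the grip force is fixed at half the most. Time passes only in rows, so rows that do not move let the fingers close. It gives the time, the measured TCP pose, the force, the opening and the grip force at its end, in the units of the state.
- sensors.get_obs(): the state, without advancing time (a new reading comes with each control period).
- eyes.read_camera(name): name is "side" or "top"; returns a dict with "color" (384x512x3 uint8, blue, green, red), "fx", "fy", "cx", "cy" (pixels), "pose" (4x4, takes a point from camera to world coordinates). Camera axes: x right, y down, z forward; pixel columns grow to the right and rows downward; lengths in m; the calibration is good to about 2 mm. A picture is of the moment at which its call begins. There is no depth.
- ticket.sign_off(): hands the job in; it is judged then, once.
The state is a dict: "t": time; "joint_pos": joint angles; "qvel": joint speeds; "joint_efforts": joint torques, N m; "tool_pos": TCP position; "tcp_rot": TCP orientation; "ft_force": force on the tool from outside, world axes, zero at the start; "ft_torque": the same for the moment, N m; "width": finger opening in m; "grip_force": force on a finger pad.
Only numpy, scipy, OpenCV 4.12 (cv2) and the standard library are available. Lean on these libraries where they do the work, as an engineer would, in place of code of your own. Each camera call takes 0.05 s, during which the arm holds its last target. There are 200 camera calls.

### The job

Secure the framed clay relief on its packing board: press both hinged hold-down bars down until their spring catches snap over and hold them fully shut, and only then slide the black lock grip all the way to its end stop on the left as the robot sees it. The lamp tube hangs low over the bar ends, so reach in under it with the tool leaning; do not knock the bottle, the cup or the brush beside the board, and draw the tool back clear of everything at the end.

Things in the scene. Friction and masses are not known exactly. Their poses are not given: they have to be found in the camera images.
- board: Fixed brown wooden packing board 300 (x) x 460 (y) x 20 mm carrying all the mechanisms, turned a little. Origin: centre of its underside, on the table; x points away from the robot, y left, z up. A framed clay relief lies on it (x -90..55, y +-150, top z 42 mm). Two steel catch blocks (30 x 40 mm, top z 74 mm) stand at x 93..123, y +-120 mm.
- lamp_tube (a point): Middle of the aluminium lamp tube, 24 mm thick, 440 mm long along the board's y, over the bar ends: axis at board x 45, z 235 mm. Held by thin rods at y +-215 mm (upright at x 125, then forward at z 235). A tool pointing straight down over the bar ends hits it; one leaning 28 to 50 degrees (fingers pointing away from the robot and down) passes below it.
- left_bar (a joint): Angle of the left aluminium hold-down bar, 185 x 28 x 6 mm (rad): 0 = shut, level; grows as its far end swings up towards the robot, to 1.2. Hinge axis along the board's y at board x -110, y 120, z 50 mm. Stiff: stays where put. The catch resists over the last 0.06 rad (about 12 N at the pad), snaps over below 0.025, then holds the bar at 0.
- left_pad (a point): Centre of the outer (pressing) face of the rubber pad, 40 x 44 mm, near the free end of the left bar, 162 mm from the hinge axis and 11 mm above the bar's mid-plane; x along the bar towards its free end, z out of the pressing face. At board z 61 mm when shut.
- right_bar (a joint): The same for the right hold-down bar, at y -120 mm.
- right_pad (a point): The same point on the right bar's pad.
- lock (a joint): Position of the transport lock (m): it slides along the board's +y from 0 to its end stop at 0.060; friction about 2 N. It stays where it is left.
- lock_grip (a point): Centre of the top of the black lock grip, a block 30 x 30 mm and 42 mm tall (its underside at board z 60, top at z 102 mm); on the board at x 65 mm, y = -30 mm + the lock's position. A steel arm 16 mm wide, z 60..70 mm, leads from it away from the robot to the steel lock bar behind the catches.
- bottle: Bystander: amber bottle, 64 mm across, 190 mm tall, standing beside the board. Origin: centre of its underside.
- cup: Bystander: paper cup, 84 mm across, 95 mm tall, standing beside the board. Origin: centre of its underside.
- brush: Bystander: wooden brush 200 mm long lying beside the board. Origin: middle of its underside, x along it.

How it is judged (in metres and radians):
On the way, in this order (a step that is already met when the one before it is completed fails the run):
1. both hold-down bars are snapped shut (each within 0.02 rad of 0) while the lock is not yet at its end stop (value of joint each of left_bar, right_bar below 0.02 rad), for 0.2 s.
2. the lock has been slid to within 3 mm of its end stop (value of joint lock above 0.057 m), for 0.2 s.
At the end, for the whole second after the job is handed in: Both hold-down bars shut to within 0.02 rad, the lock within 3 mm of its end stop at 60 mm, and the bottle, cup and brush within 30 mm of where they stood (all of step 1 and value of joint lock above 0.057 m and distance of each of bottle, cup, brush from where it was at the start of the episode below 0.03 m); the robot touches nothing.
It fails at once if the bottle, cup or brush is knocked (moved more than 30 mm) (distance of any of bottle, cup, brush from where it was at the start of the episode above 0.03 m).
It also fails if it takes over 58 s, if anything falls off the work surface, if the arm or the gripper's body presses on something with over 40 N, if the wrist force passes 120 N, or if a joint passes its speed limit or range.

## Working session

There is one attempt and no reset: what is moved stays moved. The work goes in short steps, Python scripts to look and compute and a tool call to move; the robot and the scene stay as the last step left them, time stands still between calls to the robot, and variables do not carry over. Pictures are saved under pics/ and viewed, at most 10 in all, crops included, and the job is handed in when it is done.

Besides the shell and the picture viewer there is one more tool, called after "Emit:" by a JSON object that holds its "fn" and its "kwargs", one argument or row to a line. step_arm: Moves the arm, as the interface text tells. Its arguments: {"type":"object","properties":{"plan":{"type":"array","items":{"type":"array"}},"grip":{"type":"number"}},"required":["plan"]}

```bash
mkdir -p pics; python3 - <<'E'
from station import sensors, eyes
import cv2,numpy as np,json
o=sensors.get_obs(); print(o['t'],o['tool_pos'],o['tcp_rot'],o['width'])
for n in('side','top'):
    d=eyes.read_camera(n); cv2.imwrite(f'pics/{n}0.png',d['color'])
    cv2.imwrite(f'pics/{n}0b.png',cv2.resize(d['color'],(800,600),interpolation=cv2.INTER_CUBIC))
    print(n,d['fx'],d['fy'],d['cx'],d['cy'],np.round(d['pose'],4).tolist())
    json.dump({k:np.array(d[k]).tolist() for k in('fx','fy','cx','cy','pose')},open(n+'.json','w'))
E
```

```text
0.0 [0.18724216 0.56948462 0.23640051] [[-9.49926323e-01  3.12473136e-01 -7.21611204e-04]
 [ 3.12473921e-01  9.49924933e-01 -1.63392904e-03]
 [ 1.74917544e-04 -1.77759688e-03 -9.99998405e-01]] 0.09292733847510878
side 402.35306823875356 402.35306823875356 255.84912325063078 189.33681601607344 [[0.9639, -0.1546, 0.217, 0.2505], [-0.2661, -0.5194, 0.812, -0.9189], [-0.0128, -0.8404, -0.5418, 0.7955], [0.0, 0.0, 0.0, 1.0]]
top 399.5880601970723 399.5880601970723 258.1403090137074 192.9037520254618 [[-0.0153, -0.9974, 0.0702, 0.414], [-0.9998, 0.0164, 0.014, -0.0015], [-0.0152, -0.07, -0.9974, 1.343], [0.0, 0.0, 0.0, 1.0]]
```

View pics/top0b.png

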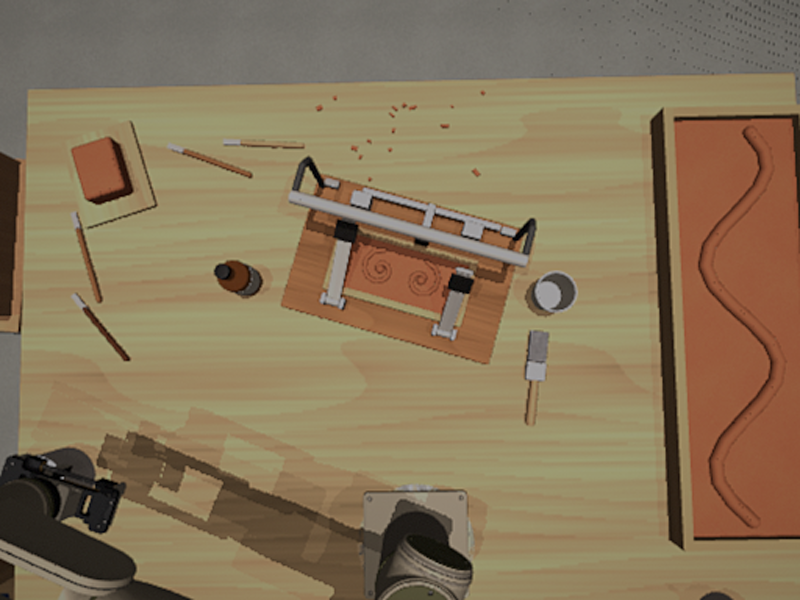

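View pics/side0b.png

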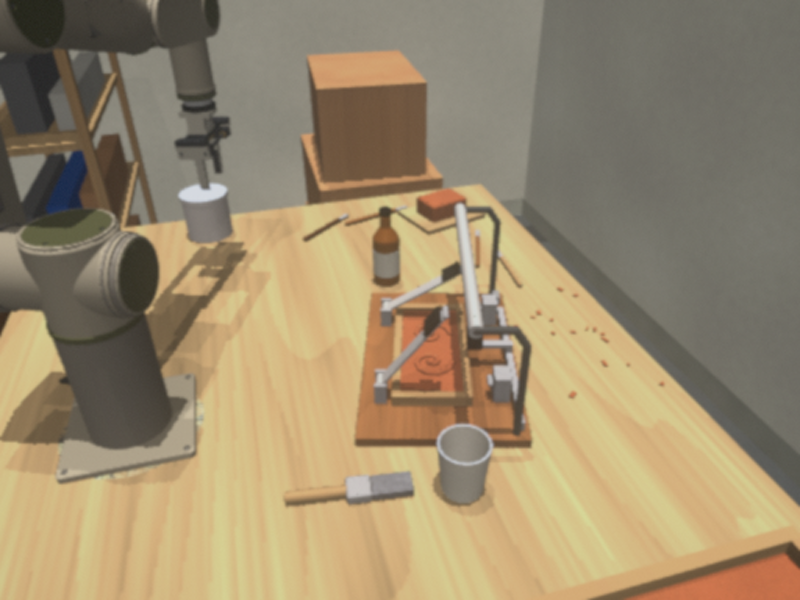

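Top view: the board is at about (405,270), with the bottle at (238,278), the cup at (553,292) and the brush at (537,375). Both bars stand partly open, and the lamp crosses from (290,198) to (528,260). I'll enlarge this area next.

```bash
python3 - <<'E'
import cv2,json,numpy as np
a=cv2.imread('pics/top0.png')[95:245,170:370]; cv2.imwrite('pics/c1.png',cv2.resize(a,None,fx=4,fy=4,interpolation=cv2.INTER_CUBIC))
a=cv2.imread('pics/side0.png')[125:290,220:350]; cv2.imwrite('pics/c2.png',cv2.resize(a,None,fx=3.6,fy=3.6,interpolation=cv2.INTER_CUBIC))
for n in('top','side'):
    d=json.load(open(n+'.json'));P=np.linalg.inv(d['pose'])
    for z in (.236,.0):
        p=P@[.187,.57,z,1]; print(n,(d['fx']*p[0]/p[2]+d['cx'])/.64,(d['fy']*p[1]/p[2]+d['cy'])/.64)
E
```

```text
top 89.46104769274913 479.81320150179135
top 146.62211353281137 456.02372959891886
side 210.82334098779154 172.73363698057224
side 226.84630305632948 259.0881222398147
```

View pics/c1.png

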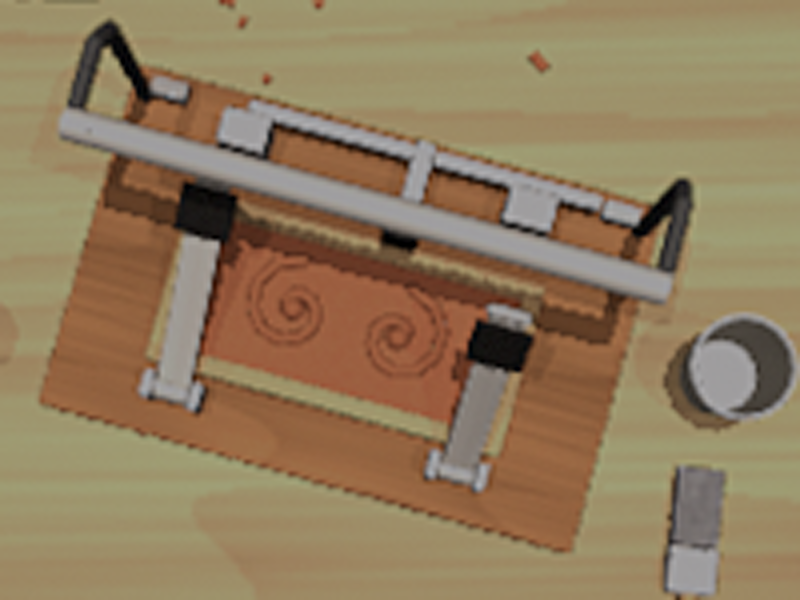

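View pics/c2.png

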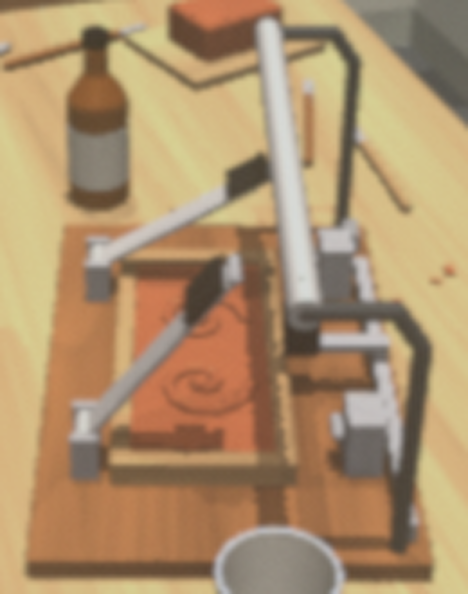

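Emit:
{"fn": "step_arm", "kwargs": {
  "plan": [
    [[0,0,-40],0],
    [[0,0,-40],0],
    [[0,0,0],0]
  ],
  "grip": 0
}}

```text
t: 0.48
tool_pos: [0.1881, 0.5714, 0.3216]
tcp_rot: [[-0.95, 0.312, 0.003], [0.312, 0.95, 0.006], [-0.001, 0.006, -1.0]]
ft_force: [0.1, 0.3, -0.5]
width: 0.0674
grip_force: 0.0
```

The crops show these board features in c1 pixels:
- **Near corners:** (40,403) and (573,551)
- **Lamp ends:** (62,125) and (670,287)
- **Catch tops:** (245,130) and (530,207)
- **Pads:** about (207,211) on the left and (500,345) on the right; the left one tucks under the lamp
- **Hinges:** (172,388) and (458,470)

```bash
cat > h.py <<'E'
import json,numpy as np
from scipy.optimize import least_squares
C={n:json.load(open(n+'.json')) for n in('top','side')}
def proj(n,p):
    d=C[n];q=np.linalg.inv(d['pose'])@np.r_[p,1];return np.array([d['fx']*q[0]/q[2]+d['cx'],d['fy']*q[1]/q[2]+d['cy']])
def ray(n,uv,z):
    d=C[n];P=np.array(d['pose']);v=P[:3,:3]@[(uv[0]-d['cx'])/d['fx'],(uv[1]-d['cy'])/d['fy'],1];return P[:3,3]+v*(z-P[2,3])/v[2]
def b2w(s,p):
    c,n=np.cos(s[2]),np.sin(s[2]);return np.array([s[0]+c*p[0]-n*p[1],s[1]+n*p[0]+c*p[1],p[2]])
E
python3 - <<'E'
from h import *
c1=lambda x,y:np.array([170+(x-1.5)/4,95+(y-1.5)/4])
c2=lambda x,y:np.array([220+(x-1.3)/3.6,125+(y-1.3)/3.6])
L=[('top',c1(40,403),(-.15,.23,.02)),('top',c1(573,551),(-.15,-.23,.02)),('top',c1(62,125),(.045,.22,.235)),('top',c1(670,287),(.045,-.22,.235)),('top',c1(245,130),(.108,.12,.074)),('top',c1(530,207),(.108,-.12,.074)),('side',c2(28,563),(-.15,-.23,.02)),('side',c2(66,226),(-.15,.23,.02)),('side',c2(433,572),(.15,-.23,.02))]
f=lambda s:np.concatenate([proj(n,b2w(s,p))-uv for n,uv,p in L])
r=least_squares(f,[.55,0,-.27]);print(r.x,np.degrees(r.x[2]));print(r.fun.reshape(-1,2).round(1).tolist())
json.dump(r.x.tolist(),open('b.json','w'));s=r.x
def pad(a,y): return b2w(s,(-.11+.162*np.cos(a)-.011*np.sin(a),y,.05+.162*np.sin(a)+.011*np.cos(a)))
for y,t,sd in((.12,c1(207,211),c2(247,176)),(-.12,c1(500,345),c2(208,288))):
    q=least_squares(lambda a:np.r_[proj('top',pad(a[0],y))-t,proj('side',pad(a[0],y))-sd],[.5]);print(y,q.x,q.fun,pad(q.x[0],y))
for n,uv,z in(('cup top',c1(742,365),.095),('bottle',np.array([225,272])*.64,.19)):print(n,ray('top',uv,z))
print('lockgrip',b2w(s,(.065,-.03,.102)),'lamp',b2w(s,(.045,0,.235)))
print('brush',ray('top',np.array([537,332])*.64,.02),ray('top',np.array([531,423])*.64,.02))
E
```

```text
[ 0.5801751   0.01602693 -0.28950094] -16.587181787970376
[[-0.2, 0.3], [0.2, 1.0], [1.1, -0.4], [0.3, 0.7], [0.2, -0.2], [0.9, 0.3], [-0.3, -0.8], [-0.6, -0.7], [1.5, -2.7]]
0.12 [0.52267271] [ 0.44305298  0.39227127  0.32504042 -0.18057493] [0.63827653 0.12393074 0.14040141]
-0.12 [0.90349102] [ 0.63419064  0.20677997 -0.3622425   0.72027679] [ 0.52829999 -0.09373152  0.18405732]
cup top [ 0.51890049 -0.28722075  0.095     ]
bottle [0.5556351  0.34661618 0.19      ]
lockgrip [ 0.633906   -0.03128047  0.102     ] lamp [0.62330249 0.0031806  0.235     ]
brush [ 0.43781529 -0.26395016  0.02      ] [ 0.2481257  -0.24570309  0.02      ]
```

Emit:
{"fn": "step_arm", "kwargs": {
  "plan": [
    [[0,0,0],10],
    [[0,0,0],0]
  ]
}}

```text
t: 0.72
tool_pos: [0.1873, 0.5695, 0.3159]
tcp_rot: [[-0.882, 0.472, -0.001], [0.472, 0.882, -0.002], [-0.0, -0.002, -1.0]]
ft_force: [0.0, 0.4, -0.1]
width: 0.0474
grip_force: 0.0
```

The fit is good to about 1 px. The board is at (0.580, 0.016) with a yaw of -16.6°, and the bars are at about 0.52 rad (left) and 0.90 rad (right).

Moves can't command tilt directly. I'll go high above the board and reach out past the arm's limit along the board's x, to see whether the tool leans there.

Emit:
{"fn": "step_arm", "kwargs": {
  "plan": [
    [[0,0,-55],0],
    [[0,0,-55],0],
    [[0,0,-55],0],
    [[-25,-17,-30],0],
    [[-43,-29,0],0]
  ]
}}

```text
t: 1.35
tool_pos: [0.2257, 0.4977, 0.5142]
tcp_rot: [[-0.884, 0.467, 0.001], [0.467, 0.884, 0.003], [0.0, 0.003, -1.0]]
ft_force: [1.1, 0.3, 0.1]
width: 0.0012
grip_force: 0.0
```

Emit:
{"fn": "step_arm", "kwargs": {
  "plan": [
    [[-43,-29,0],0],
    [[-43,-29,0],0],
    [[-43,-29,0],0],
    [[-43,-29,0],0],
    [[-43,-29,0],0]
  ]
}}

```text
t: 1.98
tool_pos: [0.347, 0.2663, 0.5115]
tcp_rot: [[-0.884, 0.468, -0.001], [0.468, 0.884, -0.001], [0.001, -0.001, -1.0]]
ft_force: [0.6, 0.2, 0.0]
width: 0.0007
grip_force: 0.0
```

Emit:
{"fn": "step_arm", "kwargs": {
  "plan": [
    [[-43,-29,0],0],
    [[-43,-29,0],0],
    [[-43,-29,0],0],
    [[-43,-29,0],0],
    [[-43,-29,0],0]
  ]
}}

```text
t: 2.6
tool_pos: [0.468, 0.0368, 0.5115]
tcp_rot: [[-0.883, 0.469, -0.001], [0.469, 0.883, 0.0], [0.001, -0.0, -1.0]]
ft_force: [1.0, 0.8, 0.1]
width: 0.0008
grip_force: 0.0
```

Emit:
{"fn": "step_arm", "kwargs": {
  "plan": [
    [[-43,-29,0],0],
    [[-43,-29,0],0],
    [[-43,-29,0],0],
    [[-43,-29,0],0],
    [[-43,-29,0],-10.5]
  ]
}}

```text
t: 3.22
tool_pos: [0.589, -0.1926, 0.5113]
tcp_rot: [[-0.955, 0.297, -0.001], [0.297, 0.955, 0.001], [0.001, 0.0, -1.0]]
ft_force: [0.5, -0.2, 0.8]
width: 0.0003
grip_force: 0.0
```

```bash
python3 -c "
from station import sensors
o=sensors.get_obs();print(o['t'],o['joint_pos'],o['tool_pos'],o['tcp_rot'])"
```

```text
3.225 [-2.28463700e+01  1.51953765e+01  4.78763119e+01  6.56780905e-03
  1.17005110e+02 -9.55792929e+01] [ 0.5890039  -0.19255719  0.51133897] [[-9.54946154e-01  2.96776706e-01 -1.19557482e-03]
 [ 2.96776160e-01  9.54946874e-01  6.14538033e-04]
 [ 1.32409101e-03  2.32032627e-04 -9.99999096e-01]]
```

Emit:
{"fn": "step_arm", "kwargs": {
  "plan": [
    [[0,50,0],1],
    [[-60,16,0],0],
    [[-60,0,0],0],
    [[-60,0,0],0],
    [[0,0,0],0]
  ]
}}

```text
t: 3.85
tool_pos: [0.7291, -0.1719, 0.4987]
tcp_rot: [[-0.948, 0.318, 0.001], [0.318, 0.948, 0.0], [-0.001, 0.001, -1.0]]
ft_force: [-0.4, 0.1, -0.5]
width: 0.0
grip_force: 0.0
```

Emit:
{"fn": "step_arm", "kwargs": {
  "plan": [
    [[-50,0,0],0],
    [[-50,0,0],0],
    [[-50,0,0],0],
    [[0,0,0],0]
  ]
}}

```text
t: 4.35
tool_pos: [0.7882, -0.1992, 0.4601]
tcp_rot: [[-0.943, 0.319, 0.092], [0.318, 0.948, -0.022], [-0.094, 0.008, -0.995]]
ft_force: [0.4, -0.2, -0.4]
width: 0.0006
grip_force: 0.0
```

```bash
python3 -c "
from station import sensors
o=sensors.get_obs();print(o['t'],o['joint_pos'],o['tool_pos'],o['tcp_rot'])"
```

```text
4.35 [-17.97172679  52.41021732   1.77116198   0.46688523 120.39024085
 -89.09969649] [ 0.78818171 -0.19918929  0.46012386] [[-0.94331179  0.3188626   0.09213855]
 [ 0.31817088  0.94776639 -0.02249785]
 [-0.09449954  0.00809331 -0.99549201]]
```

The tool does lean when the arm overreaches, and the lean is kept. I'll continue.

Emit:
{"fn": "step_arm", "kwargs": {
  "plan": [
    [[-50,0,0],0],
    [[-50,0,0],0],
    [[-50,0,0],0],
    [[-50,0,0],0],
    [[0,0,0],0]
  ]
}}

```text
t: 4.97
tool_pos: [0.8582, -0.2315, 0.4199]
tcp_rot: [[-0.922, 0.318, 0.219], [0.314, 0.948, -0.056], [-0.225, 0.017, -0.974]]
ft_force: [0.1, -0.3, 1.2]
width: 0.0005
grip_force: 0.0
```

Emit:
{"fn": "step_arm", "kwargs": {
  "plan": [
    [[-50,0,0],0],
    [[-50,0,0],0],
    [[-50,0,0],0],
    [[-50,0,0],0],
    [[0,0,0],0]
  ]
}}

```text
t: 5.6
tool_pos: [0.9164, -0.2589, 0.4085]
tcp_rot: [[-0.881, 0.316, 0.351], [0.303, 0.948, -0.093], [-0.362, 0.024, -0.932]]
ft_force: [0.1, 0.1, -1.1]
width: 0.0003
grip_force: 0.0
```

```bash
python3 -c "
from station import sensors
o=sensors.get_obs();print(o['t'],o['joint_pos'],o['tool_pos'],o['tcp_rot'])"
```

```text
5.6 [-19.49916067  57.97087908   1.41316539   1.71370229  99.40208095
 -90.19970017] [ 0.91636498 -0.2589461   0.40845861] [[-0.88147221  0.31621669  0.35073315]
 [ 0.30325273  0.94837123 -0.0928967 ]
 [-0.36200071  0.02447492 -0.93185646]]
```

Emit:
{"fn": "step_arm", "kwargs": {
  "plan": [
    [[-50,0,0],0],
    [[-50,0,0],0],
    [[-50,0,0],0],
    [[-50,0,0],0],
    [[-50,0,0],0]
  ]
}}

```text
t: 6.22
tool_pos: [0.973, -0.2869, 0.4324]
tcp_rot: [[-0.802, 0.313, 0.509], [0.282, 0.949, -0.139], [-0.527, 0.032, -0.849]]
ft_force: [0.0, 0.9, 0.1]
width: 0.0007
grip_force: 0.0
```

Emit:
{"fn": "step_arm", "kwargs": {
  "plan": [
    [[-50,0,0],0],
    [[-50,0,0],0],
    [[-50,0,0],0],
    [[-50,0,0],0],
    [[0,0,0],0]
  ]
}}

```text
t: 6.85
tool_pos: [1.0028, -0.304, 0.4794]
tcp_rot: [[-0.719, 0.311, 0.621], [0.26, 0.95, -0.174], [-0.644, 0.036, -0.764]]
ft_force: [-0.2, 0.5, 0.4]
width: 0.0005
grip_force: 0.0
```

```bash
python3 -c "
from station import sensors
o=sensors.get_obs();print(o['t'],o['joint_pos'],o['tool_pos'],o['tcp_rot'])"
```

```text
6.85 [-20.79555829  57.28811416   1.29759298   3.33672135  81.3613518
 -91.23192385] [ 1.00282996 -0.30400583  0.47941991] [[-0.71944945  0.31067584  0.62118677]
 [ 0.2596201   0.94984034 -0.17435804]
 [-0.64419709  0.03583077 -0.76401981]]
```

The lean is now 40° along about -15.7°, nearly the board's x. I'll go back over the lamp while high, then come down on the robot side of the right pad.

```bash
cat >> h.py <<'E'
S=json.load(open('b.json'))
def pad(a,y,off=0): return b2w(S,(-.11+.162*np.cos(a)-(.011+off)*np.sin(a),y,.05+.162*np.sin(a)+(.011+off)*np.cos(a)))
def corner(o):
    R=np.array(o['tcp_rot']);return np.array(o['tool_pos'])+.019*R[:,2]+.0075*R[:,0]
def tool(o,v): return (np.array(o['tcp_rot']).T@v*1000).round(1)
def w2b(p):
    c,n=np.cos(S[2]),np.sin(S[2]);x,y=p[0]-S[0],p[1]-S[1];return np.array([c*x+n*y,-n*x+c*y,p[2]]).round(4)
E
python3 - <<'E'
from h import *
from station import sensors
o=sensors.get_obs();R=np.array(o['tcp_rot']);c=corner(o);print('corner',c,w2b(c),'z in board',w2b(R[:,2]+[S[0],S[1],0]))
P=pad(.9,-.12)-.06*R[:,2];H=P.copy();H[2]=c[2]
print('pre',P,'horiz',tool(o,H-c),np.linalg.norm(H-c),'down',tool(o,P-H),'dist',P[2]-H[2])
E
```

```text
corner [ 1.00923664 -0.30537149  0.46007206] [ 0.503  -0.1855  0.4601] z in board [ 0.6451  0.0102 -0.764 ]
pre [ 0.49147677 -0.08340348  0.22957786] horiz [ 430.1   50.  -360.3] 0.5633338940589665 down [148.5  -8.3 176.1] dist -0.2304941995127087
```

Emit:
{"fn": "step_arm", "kwargs": {
  "plan": [
    [[43,5,-36],0],
    [[43,5,-36],0],
    [[43,5,-36],0],
    [[43,5,-36],0],
    [[43,5,-36],0]
  ]
}}

```text
t: 7.48
tool_pos: [0.808, -0.2195, 0.4862]
tcp_rot: [[-0.721, 0.31, 0.619], [0.26, 0.95, -0.173], [-0.642, 0.036, -0.766]]
ft_force: [0.1, -0.2, 0.3]
width: 0.0004
grip_force: 0.0
```

Emit:
{"fn": "step_arm", "kwargs": {
  "plan": [
    [[43,5,-36],0],
    [[43,5,-36],0],
    [[43,5,-36],0],
    [[43,5,-36],0],
    [[43,5,-36],0]
  ]
}}

```text
t: 8.1
tool_pos: [0.5493, -0.1088, 0.4872]
tcp_rot: [[-0.721, 0.31, 0.62], [0.26, 0.95, -0.173], [-0.642, 0.036, -0.766]]
ft_force: [0.3, -1.0, -0.1]
width: 0.0004
grip_force: 0.0
```

```bash
cat > st.py <<'E'
from h import *
from station import sensors
import sys
o=sensors.get_obs();R=np.array(o['tcp_rot']);c=corner(o)
print(o['t'],'q',np.round(o['joint_pos'],1),'corner',c.round(4),'board',w2b(c),'F',np.round(o['ft_force'],1))
print('z board',w2b(R[:,2]+[S[0],S[1],0]),'y board',w2b(R[:,1]+[S[0],S[1],0]))
for a in sys.argv[1:]:
    p=b2w(S,np.array(eval(a))/1000.);print(a,tool(o,p-c),round(1000*np.linalg.norm(p-c)));c=p
E
python3 st.py "(-57,-120,230)"
```

```text
8.1 q [-17.  -35.1 104.    1.   71.  -88.2] corner [ 0.5557 -0.1101  0.4678] board [ 0.0126 -0.1279  0.4678] F [ 0.3 -1.  -0.1]
z board [ 0.6433  0.0109 -0.7655] y board [0.0263 0.999  0.0363]
(-57,-120,230) [206.3  -2.6 137.4] 248
```

Emit:
{"fn": "step_arm", "kwargs": {
  "plan": [
    [[41,-0.5,27.5],0],
    [[41,-0.5,27.5],0],
    [[41,-0.5,27.5],0],
    [[41,-0.5,27.5],0],
    [[41,-0.5,27.5],0]
  ]
}}

```text
t: 8.72
tool_pos: [0.4934, -0.0826, 0.248]
tcp_rot: [[-0.724, 0.311, 0.615], [0.261, 0.95, -0.173], [-0.638, 0.035, -0.769]]
ft_force: [4.7, -1.3, 5.7]
width: 0.0001
grip_force: 0.0
```

```bash
python3 st.py "(-34,-120,204)" "(-18.1,-120,184)" "(6.8,-120,163)" "(26.5,-120,138)" "(40.7,-120,108)" "(48,-120,80)" "(51,-120,63)"; python3 - <<'E'
from station import eyes
import cv2
d=eyes.read_camera('side'); cv2.imwrite('pics/s1.png',cv2.resize(d['color'][60:330,100:400],None,fx=2.2,fy=2.2,interpolation=cv2.INTER_CUBIC))
E
```

```text
8.725 q [-15.1 -51.2 137.5  -0.5  54.  -86.1] corner [ 0.4996 -0.084   0.2286] board [-0.0486 -0.1188  0.2286] F [ 4.7 -1.3  5.7]
z board [ 0.6391  0.0096 -0.7691] y board [0.0272 0.999  0.035 ]
(-34,-120,204) [ 4.4 -1.6 28.3] 29
(-18.1,-120,184) [ 0.5 -0.3 25.5] 26
(6.8,-120,163) [-5.7 -0.1 32.1] 33
(26.5,-120,138) [ 0.8 -0.3 31.8] 32
(40.7,-120,108) [ 8.2 -0.7 32.1] 33
(48,-120,80) [12.3 -0.8 26.2] 29
(51,-120,63) [ 8.5 -0.5 15. ] 17
```

View pics/s1.png

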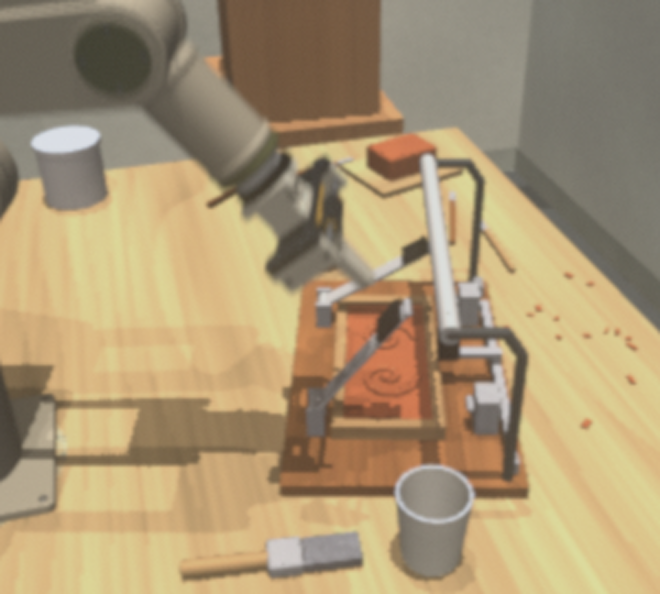

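The picture shows the finger tip at (370,280), above and on the robot side of the right pad at (390,318). It is well clear of the lamp, so I'll press along the arc.

Emit:
{"fn": "step_arm", "kwargs": {
  "plan": [
    [[2,-0.8,14],0],
    [[2,-0.8,14],0],
    [[0,0,13],0],
    [[0,0,13],0],
    [[0,0,0],0]
  ]
}}

```text
t: 9.4
tool_pos: [0.5239, -0.0928, 0.2061]
tcp_rot: [[-0.724, 0.311, 0.615], [0.261, 0.95, -0.173], [-0.638, 0.035, -0.769]]
ft_force: [0.9, 0.3, -0.1]
width: 0.0003
grip_force: 0.0
```

Emit:
{"fn": "step_arm", "kwargs": {
  "plan": [
    [[-3,0,16],0],
    [[-3,0,16],0],
    [[0,0,16],0],
    [[1,0,16],0],
    [[0,0,0],0]
  ]
}}

```text
t: 10.02
tool_pos: [0.5666, -0.1051, 0.1595]
tcp_rot: [[-0.725, 0.311, 0.615], [0.261, 0.95, -0.173], [-0.638, 0.035, -0.77]]
ft_force: [-0.9, 0.1, 0.1]
width: 0.0003
grip_force: 0.0
```

```bash
python3 st.py "(40.7,-120,108)" "(48,-120,80)" "(51,-120,63)"
```

```text
10.025 q [-15.5 -27.6 133.3  -0.2  34.5 -86.5] corner [ 0.5728 -0.1064  0.1401] board [ 0.0279 -0.1195  0.1401] F [-0.9  0.1  0.1]
z board [ 0.6385  0.0095 -0.7696] y board [0.0273 0.999  0.035 ]
(40.7,-120,108) [10.6 -1.3 32.9] 35
(48,-120,80) [12.2 -0.8 26.2] 29
(51,-120,63) [ 8.5 -0.5 15. ] 17
```

Emit:
{"fn": "step_arm", "kwargs": {
  "plan": [
    [[5,-0.7,16.5],0],
    [[5.5,-0.6,16.5],0],
    [[6,-0.4,13],0],
    [[6,-0.4,13],0],
    [[0,0,0],0]
  ]
}}

```text
t: 10.65
tool_pos: [0.5857, -0.1113, 0.0998]
tcp_rot: [[-0.725, 0.311, 0.615], [0.261, 0.95, -0.173], [-0.638, 0.035, -0.769]]
ft_force: [-0.5, -0.1, 0.5]
width: 0.0004
grip_force: 0.0
```

Emit:
{"fn": "step_arm", "kwargs": {
  "plan": [
    [[3,0,5],0],
    [[3,0,5],0],
    [[1,0,2],0],
    [[0,0,0],0]
  ]
}}

```text
t: 11.15
tool_pos: [0.5902, -0.1122, 0.089]
tcp_rot: [[-0.721, 0.311, 0.619], [0.26, 0.95, -0.174], [-0.642, 0.035, -0.766]]
ft_force: [-11.3, 1.6, 15.4]
width: 0.0002
grip_force: 7.7
```

```bash
python3 st.py "(51,-120,63)" "(51,-120,59)"; python3 - <<'E'
from station import eyes
import cv2
d=eyes.read_camera('side'); cv2.imwrite('pics/s2.png',cv2.resize(d['color'][120:280,210:350],None,fx=3.6,fy=3.6,interpolation=cv2.INTER_CUBIC))
E
```

```text
11.15 q [-15.6 -14.7 132.3  -0.2  22.3 -86.6] corner [ 0.5966 -0.1136  0.0696] board [ 0.0527 -0.1195  0.0696] F [-11.3   1.6  15.4]
z board [ 0.6431  0.0096 -0.7657] y board [0.027  0.999  0.0352]
(51,-120,63) [ 5.6 -0.7  3.9] 7
(51,-120,59) [ 2.6 -0.1  3.1] 4
```

View pics/s2.png

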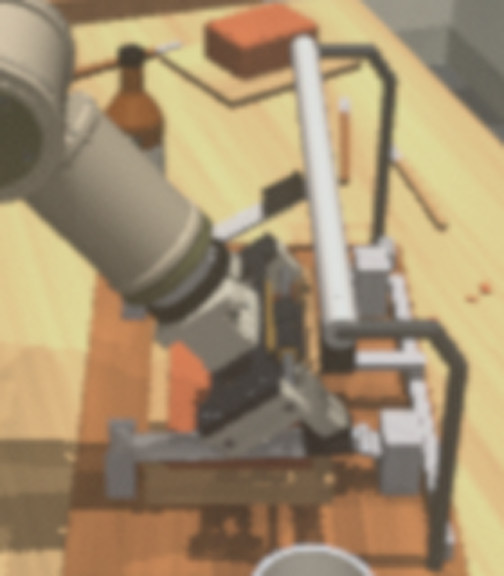

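The right bar is almost level, and the finger is on its pad at (330,430) with about 19 N. I'll press a little further to snap the catch.

Emit:
{"fn": "step_arm", "kwargs": {
  "plan": [
    [[2,0,2.4],0],
    [[2,0,2.4],0],
    [[0,0,0],0]
  ]
}}

```text
t: 11.58
tool_pos: [0.5911, -0.1123, 0.0837]
tcp_rot: [[-0.72, 0.311, 0.621], [0.26, 0.95, -0.175], [-0.644, 0.035, -0.764]]
ft_force: [-3.5, -1.0, 11.2]
width: 0.0005
grip_force: 5.4
```

```bash
python3 st.py
```

```text
11.575 q [-15.6 -13.9 132.4  -0.3  21.3 -86.5] corner [ 0.5975 -0.1137  0.0643] board [ 0.0536 -0.1194  0.0643] F [-3.5 -1.  11.2]
z board [ 0.6449  0.0095 -0.7642] y board [0.027  0.999  0.0352]
```

Emit:
{"fn": "step_arm", "kwargs": {
  "plan": [
    [[1.5,0,1.9],0],
    [[1.5,0,1.9],0],
    [[0,0,0],0]
  ]
}}

```text
t: 11.95
tool_pos: [0.5916, -0.1123, 0.0794]
tcp_rot: [[-0.719, 0.311, 0.621], [0.259, 0.95, -0.175], [-0.644, 0.035, -0.764]]
ft_force: [-11.9, 0.7, 20.4]
width: 0.0006
grip_force: 9.6
```

Emit:
{"fn": "step_arm", "kwargs": {
  "plan": [
    [[1.5,0,1.9],0],
    [[1.5,0,1.9],0],
    [[0,0,0],0]
  ]
}}

```text
t: 12.32
tool_pos: [0.5951, -0.113, 0.079]
tcp_rot: [[-0.714, 0.311, 0.627], [0.258, 0.95, -0.177], [-0.651, 0.036, -0.758]]
ft_force: [-6.2, 0.9, 25.0]
width: 0.0002
grip_force: 12.6
```

At 25 N the tip no longer moves, so the right bar is at its stop. I'll retreat and move over to the left pad.

Emit:
{"fn": "step_arm", "kwargs": {
  "plan": [
    [[-1,0,-15],0],
    [[0,0,-40],0],
    [[0,0,-55],0],
    [[0,0,0],0]
  ]
}}

```text
t: 12.82
tool_pos: [0.5279, -0.0939, 0.1596]
tcp_rot: [[-0.716, 0.311, 0.626], [0.258, 0.95, -0.176], [-0.649, 0.036, -0.76]]
ft_force: [0.6, -0.8, -0.1]
width: 0.0004
grip_force: 0.0
```

```bash
python3 st.py "(-15,120,186)" "(8,120,158)" "(25,120,140)" "(40.7,120,108)" "(48,120,80)" "(51,120,68)" "(51,120,58)"; python3 - <<'E'
from station import eyes
import cv2
d=eyes.read_camera('side'); cv2.imwrite('pics/s3.png',cv2.resize(d['color'][140:280,220:350],None,fx=4,fy=4,interpolation=cv2.INTER_CUBIC))
E
```

```text
12.825 q [-15.5 -38.  140.2  -0.3  37.3 -86.5] corner [ 0.5344 -0.0953  0.1403] board [-0.0121 -0.1198  0.1403] F [ 0.6 -0.8 -0.1]
z board [ 0.65    0.01   -0.7599] y board [0.0265 0.999  0.0357]
(-15,120,186) [-17.  241.1 -34.2] 244
(8,120,158) [ 0.7 -0.4 36.2] 36
(25,120,140) [-1.2 -0.2 24.7] 25
(40.7,120,108) [ 8.8 -0.7 34.5] 36
(48,120,80) [12.6 -0.8 26. ] 29
(51,120,68) [ 5.5 -0.3 11.1] 12
(51,120,58) [ 6.5 -0.4  7.6] 10
```

View pics/s3.png

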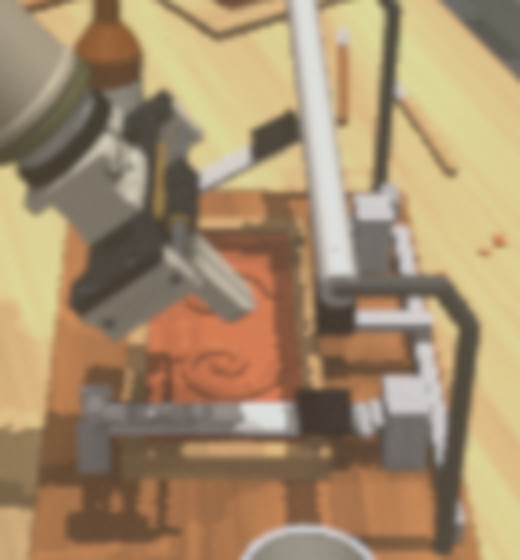

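The right bar is level and held, with its pad at (325,410). Now the left.

Emit:
{"fn": "step_arm", "kwargs": {
  "plan": [
    [[-3.4,48,-6.8],0],
    [[-3.4,48,-6.8],0],
    [[-3.4,48,-6.8],0],
    [[-3.4,48,-6.8],0],
    [[-3.4,49,-6.8],0]
  ]
}}

```text
t: 13.5
tool_pos: [0.5917, 0.1386, 0.1939]
tcp_rot: [[-0.727, 0.311, 0.613], [0.259, 0.95, -0.174], [-0.636, 0.032, -0.771]]
ft_force: [0.3, -1.2, 0.8]
width: 0.0006
grip_force: 0.0
```

```bash
python3 st.py "(8,120,158)" "(25,120,140)"
```

```text
13.5 q [ 21.4 -15.5 120.6 -32.2  46.4 -33.2] corner [0.5979 0.1372 0.1745] board [-0.0176  0.1212  0.1745] F [ 0.3 -1.2  0.8]
z board [ 0.6369  0.0079 -0.7709] y board [0.0265 0.9991 0.0322]
(8,120,158) [-9.3 -1.1 29. ] 30
(25,120,140) [-1.6 -0.1 24.7] 25
```

Emit:
{"fn": "step_arm", "kwargs": {
  "plan": [
    [[-4,-0.5,15],0],
    [[-4,-0.5,15],0],
    [[-1,0,12],0],
    [[-1,0,12],0],
    [[0,0,0],0]
  ]
}}

```text
t: 14.12
tool_pos: [0.6317, 0.1232, 0.1599]
tcp_rot: [[-0.725, 0.312, 0.614], [0.261, 0.949, -0.174], [-0.637, 0.034, -0.77]]
ft_force: [0.4, -1.1, -0.3]
width: 0.0002
grip_force: 0.0
```

Emit:
{"fn": "step_arm", "kwargs": {
  "plan": [
    [[4,-0.4,17],0],
    [[5,-0.4,17],0],
    [[6,-0.4,13],0],
    [[6,-0.4,13],0],
    [[0,0,0],0]
  ]
}}

```text
t: 14.75
tool_pos: [0.6524, 0.1171, 0.1004]
tcp_rot: [[-0.725, 0.312, 0.614], [0.261, 0.95, -0.174], [-0.637, 0.033, -0.77]]
ft_force: [0.1, -1.4, -0.2]
width: 0.0004
grip_force: 0.0
```

```bash
python3 st.py "(51,120,68)" "(51,120,58)"
```

```text
14.75 q [ 16.3   0.5 117.1 -38.1  33.4 -28. ] corner [0.6586 0.1157 0.081 ] board [0.0467 0.1179 0.081 ] F [ 0.1 -1.4 -0.2]
z board [ 0.6378  0.0082 -0.7701] y board [0.0276 0.9991 0.0335]
(51,120,68) [ 5.1  1.8 12.8] 14
(51,120,58) [ 6.4 -0.3  7.7] 10
```

Emit:
{"fn": "step_arm", "kwargs": {
  "plan": [
    [[2.5,1,6.4],0],
    [[2.5,1,6.4],0],
    [[2,0,2.4],0],
    [[2,0,2.4],0],
    [[0,0,0],0]
  ]
}}

```text
t: 15.38
tool_pos: [0.66, 0.1189, 0.0866]
tcp_rot: [[-0.721, 0.312, 0.619], [0.261, 0.95, -0.174], [-0.642, 0.036, -0.766]]
ft_force: [-17.8, -2.6, 22.1]
width: 0.0005
grip_force: 11.8
```

Emit:
{"fn": "step_arm", "kwargs": {
  "plan": [
    [[2,0,2.4],0],
    [[1.5,0,1.9],0],
    [[0,0,0],0]
  ]
}}

```text
t: 15.75
tool_pos: [0.6603, 0.1191, 0.0801]
tcp_rot: [[-0.721, 0.311, 0.619], [0.261, 0.95, -0.173], [-0.642, 0.037, -0.766]]
ft_force: [-0.3, -3.1, 6.6]
width: 0.0007
grip_force: 3.7
```

Emit:
{"fn": "step_arm", "kwargs": {
  "plan": [
    [[1.5,0,1.9],0],
    [[1.5,0,1.9],0],
    [[0,0,0],0]
  ]
}}

```text
t: 16.12
tool_pos: [0.6628, 0.1196, 0.0792]
tcp_rot: [[-0.718, 0.31, 0.623], [0.261, 0.95, -0.173], [-0.646, 0.038, -0.763]]
ft_force: [-9.3, -3.6, 25.0]
width: 0.0002
grip_force: 12.6
```

Both bars are snapped: the left one stops at the same depth, also at 25 N. I'll retreat and go in on the right side of the lock grip to push it left.

Emit:
{"fn": "step_arm", "kwargs": {
  "plan": [
    [[-1,0,-15],0],
    [[0,0,-40],0],
    [[0,0,-50],0],
    [[0,0,0],0]
  ]
}}

```text
t: 16.62
tool_pos: [0.5958, 0.1387, 0.1588]
tcp_rot: [[-0.72, 0.309, 0.621], [0.261, 0.95, -0.17], [-0.643, 0.04, -0.765]]
ft_force: [0.9, -0.1, -0.2]
width: 0.0005
grip_force: 0.0
```

```bash
python3 st.py "(-10,-80,155)" "(63,-80,80)" "(63,-66,80)" "(63,3,80)"; python3 - <<'E'
from station import eyes
import cv2
d=eyes.read_camera('side'); cv2.imwrite('pics/s4.png',cv2.resize(d['color'][140:280,220:350],None,fx=4,fy=4,interpolation=cv2.INTER_CUBIC))
E
```

```text
16.625 q [ 21.2 -12.5 122.3 -35.2  41.8 -29.2] corner [0.6022 0.1374 0.1395] board [-0.0135  0.1226  0.1395] F [ 0.9 -0.1 -0.2]
z board [ 0.644   0.0141 -0.7649] y board [0.0254 0.9989 0.0398]
(-10,-80,155) [ -21.8 -201.7  -12.4] 203
(63,-80,80) [ -7.6  -1.1 104.4] 105
(63,-66,80) [ 0.6 14.   0.2] 14
(63,3,80) [ 3.1 68.9  1. ] 69
```

View pics/s4.png

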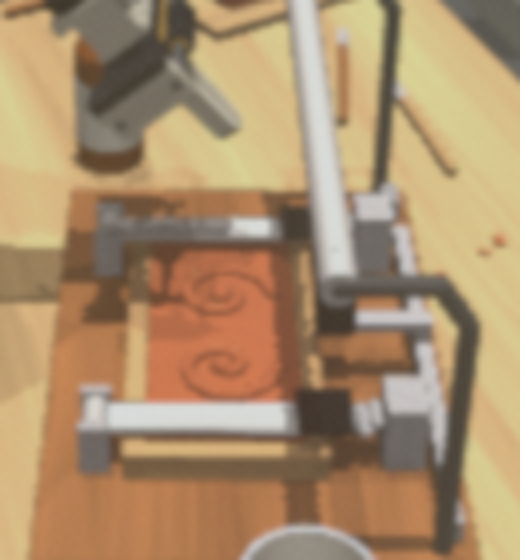

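Both bars lie level, and the lock grip is at (338,315), still at its start. Now I'll cross over to the right.

Emit:
{"fn": "step_arm", "kwargs": {
  "plan": [
    [[-4.4,-40,-2.5],0],
    [[-4.4,-40,-2.5],0],
    [[-4.4,-40,-2.5],0],
    [[-4.4,-40,-2.5],0],
    [[-4.4,-41,-2.5],0]
  ]
}}

```text
t: 17.3
tool_pos: [0.5395, -0.059, 0.1691]
tcp_rot: [[-0.725, 0.312, 0.614], [0.261, 0.95, -0.174], [-0.637, 0.034, -0.77]]
ft_force: [1.1, 0.2, 0.0]
width: 0.0008
grip_force: 0.0
```

```bash
python3 st.py "(63,-80,80)"
```

```text
17.3 q [ -8.6 -35.4 137.2  -7.3  39.  -75.7] corner [ 0.5458 -0.0604  0.1497] board [-0.0112 -0.083   0.1497] F [1.1 0.2 0. ]
z board [ 0.6382  0.0087 -0.7698] y board [0.0277 0.999  0.0343]
(63,-80,80) [-12.5   2.7 101. ] 102
```

Emit:
{"fn": "step_arm", "kwargs": {
  "plan": [
    [[-3,1,25],0],
    [[-3,1,25],0],
    [[-3,1,25],0],
    [[-3,0,26],0],
    [[0,0,0],0]
  ]
}}

```text
t: 17.92
tool_pos: [0.6106, -0.0759, 0.0965]
tcp_rot: [[-0.728, 0.313, 0.61], [0.262, 0.949, -0.173], [-0.634, 0.034, -0.773]]
ft_force: [-0.4, 0.2, -0.0]
width: 0.0006
grip_force: 0.0
```

```bash
python3 st.py "(63,-2,80)"; python3 - <<'E'
from station import eyes
import cv2
d=eyes.read_camera('side'); cv2.imwrite('pics/s5.png',cv2.resize(d['color'][140:280,220:350],None,fx=4,fy=4,interpolation=cv2.INTER_CUBIC))
E
```

```text
17.925 q [ -9.5 -12.1 129.   -9.9  24.2 -73. ] corner [ 0.6167 -0.0772  0.0771] board [ 0.0617 -0.0789  0.0771] F [-0.4  0.2 -0. ]
z board [ 0.6346  0.0081 -0.7728] y board [0.0287 0.999  0.034 ]
(63,-2,80) [ 0.5 77.  -0.8] 77
```

View pics/s5.png

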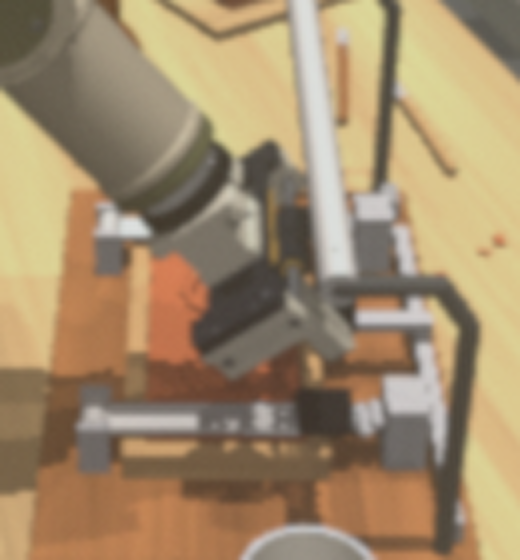

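The finger tip at (345,335) is beside the grip and below the lamp. Pushing left.

Emit:
{"fn": "step_arm", "kwargs": {
  "plan": [
    [[0,14,0],0],
    [[0,14,0],0],
    [[0,14,0],0],
    [[0,14,0],0],
    [[0,10,0],0]
  ]
}}

```text
t: 18.6
tool_pos: [0.6317, -0.0126, 0.103]
tcp_rot: [[-0.725, 0.312, 0.615], [0.261, 0.949, -0.174], [-0.638, 0.034, -0.769]]
ft_force: [-1.2, -2.0, -2.6]
width: 0.0007
grip_force: 1.1
```

Emit:
{"fn": "step_arm", "kwargs": {
  "plan": [
    [[0,6,0],0],
    [[0,3,0],0],
    [[0,2,0],0],
    [[0,0,0],0]
  ]
}}

```text
t: 19.1
tool_pos: [0.6362, -0.0023, 0.1037]
tcp_rot: [[-0.724, 0.311, 0.616], [0.261, 0.95, -0.173], [-0.639, 0.035, -0.768]]
ft_force: [-1.2, -1.3, -0.8]
width: 0.0005
grip_force: 0.6
```

```bash
python3 st.py "(63,-2,80)"
```

```text
19.1 q [  1.2  -7.7 124.5 -24.4  26.8 -51.6] corner [ 0.6425 -0.0036  0.0843] board [ 0.0653 -0.001   0.0843] F [-1.2 -1.3 -0.8]
z board [ 0.6399  0.0097 -0.7684] y board [0.0273 0.999  0.0353]
(63,-2,80) [ 4.5 -1.2  1.8] 5
```

Emit:
{"fn": "step_arm", "kwargs": {
  "plan": [
    [[0,3,0],0],
    [[0,3,0],0],
    [[0,0,0],0]
  ]
}}

```text
t: 19.48
tool_pos: [0.6371, 0.0007, 0.1036]
tcp_rot: [[-0.725, 0.315, 0.613], [0.261, 0.949, -0.178], [-0.638, 0.031, -0.77]]
ft_force: [-14.5, -16.5, 8.8]
width: 0.0004
grip_force: 10.3
```

Emit:
{"fn": "step_arm", "kwargs": {
  "plan": [
    [[0,3,0],0],
    [[0,3,0],0],
    [[0,0,0],0]
  ]
}}

```text
t: 19.85
tool_pos: [0.6373, 0.0012, 0.1036]
tcp_rot: [[-0.726, 0.32, 0.608], [0.262, 0.947, -0.186], [-0.636, 0.024, -0.772]]
ft_force: [-33.8, -42.2, 25.2]
width: 0.0003
grip_force: 26.3
```

The push stalled with the force rising, so the lock is at its stop. I'll back off sideways, then draw out along the tool axis.

Emit:
{"fn": "step_arm", "kwargs": {
  "plan": [
    [[0,-12,0],0],
    [[0,-8,0],0],
    [[0,0,-35],0],
    [[0,0,-50],0],
    [[0,0,-50],0]
  ]
}}

```text
t: 20.48
tool_pos: [0.5497, 0.0142, 0.208]
tcp_rot: [[-0.724, 0.311, 0.616], [0.261, 0.95, -0.173], [-0.639, 0.036, -0.769]]
ft_force: [0.7, -0.1, 0.6]
width: 0.0007
grip_force: 0.0
```

Emit:
{"fn": "step_arm", "kwargs": {
  "plan": [
    [[-25,0,-30],0],
    [[-25,0,-30],0],
    [[-25,0,-30],0],
    [[0,0,0],0]
  ]
}}

```text
t: 20.98
tool_pos: [0.5511, 0.0102, 0.33]
tcp_rot: [[-0.719, 0.31, 0.622], [0.261, 0.95, -0.172], [-0.645, 0.038, -0.763]]
ft_force: [0.2, 0.1, 0.7]
width: 0.0003
grip_force: 0.0
```

```bash
python3 st.py; python3 - <<'E'
from h import *
from station import eyes
import cv2
d=eyes.read_camera('side'); a=d['color'][140:280,220:350]
t=eyes.read_camera('top')['color'][95:245,170:370]
cv2.imwrite('pics/s6.png',np.hstack([cv2.resize(a,(390,420)),cv2.resize(t,(400,300))[:].copy() if 0 else cv2.copyMakeBorder(cv2.resize(t,(400,300)),0,120,0,0,0)]))
for l in(.054,.06):
    for n,o,k in(('side',(220,140),3),('top',(170,95),2)):
        u=(proj(n,b2w(S,(.05,-.03+l-.015,.102)))-o)*k; print(l,n,u.round(1),((proj(n,b2w(S,(.08,-.03+l-.015,.06)))-o)*k).round(1))
E
```

```text
20.975 q [  3.6 -37.6 121.9 -14.5  57.8 -64. ] corner [0.5575 0.0088 0.3107] board [-0.0197 -0.0133  0.3107] F [0.2 0.1 0.7]
z board [ 0.6457  0.0124 -0.7635] y board [0.026  0.9989 0.0383]
0.054 side [234.9 189.1] [262.5 222.9]
0.054 top [178.6 113.5] [183.9 100.3]
0.06 side [234.5 185.8] [262.  219.5]
0.06 top [174.9 112.5] [180.3  99.4]
```

View pics/s6.png

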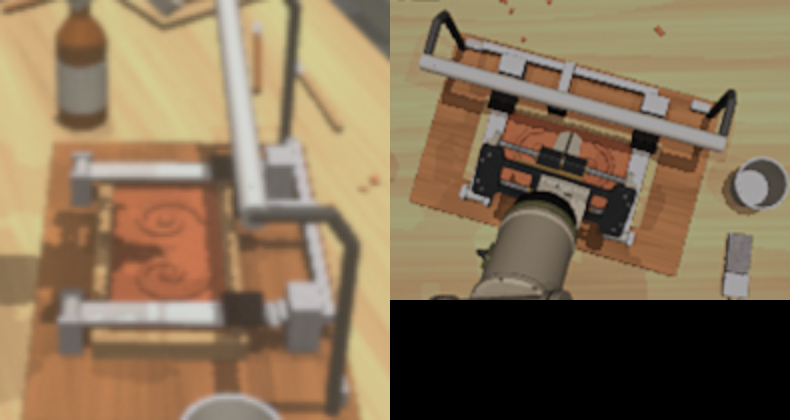

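The bars are shut, the bystanders are undisturbed and the tool is clear. I'll check the lock's travel numerically by template matching in the top view.

```bash
python3 - <<'E'
from h import *
from station import eyes
import cv2
a=cv2.imread('pics/top0.png');b=eyes.read_camera('top')['color']
k=8;up=lambda i:cv2.resize(i[95:245,170:370],None,fx=k,fy=k,interpolation=cv2.INTER_CUBIC)
A,B=up(a),up(b)
for nm,(x0,x1,y0,y1),z in(('arm',(402,440,140,195),.07),('barend',(570,606,185,212),.07),('bar left end',(235,300,92,125),.07),('fixed block',(605,640,195,225),.03)):
    T=A[2*y0:2*y1,2*x0:2*x1];r=cv2.matchTemplate(B,T,cv2.TM_CCOEFF_NORMED)
    # restrict to a window along the shift
    m=np.zeros_like(r);m[max(0,2*y0-100):2*y0+30,max(0,2*x0-260):2*x0+30]=1
    _,s,_,l=cv2.minMaxLoc(r*m)
    p=np.array([170+(x0+x1)/8,95+(y0+y1)/8]);d=(np.array(l)-[2*x0,2*y0])/k
    print(nm,round(s,3),d,w2b(ray('top',p+d,z))-w2b(ray('top',p,z)))
cv2.imwrite('pics/s7.png',np.vstack([A[240:540,600:1100],B[240:540,500:1000]]))
E
```

```text
arm 0.946 [-16.5    -4.625] [0.0003 0.0554 0.    ]
barend 0.956 [-29.125  -8.   ] [0.0001 0.0971 0.    ]
bar left end 0.788 [0. 0.] [0. 0. 0.]
fixed block 0.999 [0. 0.] [0. 0. 0.]
```

View pics/s7.png

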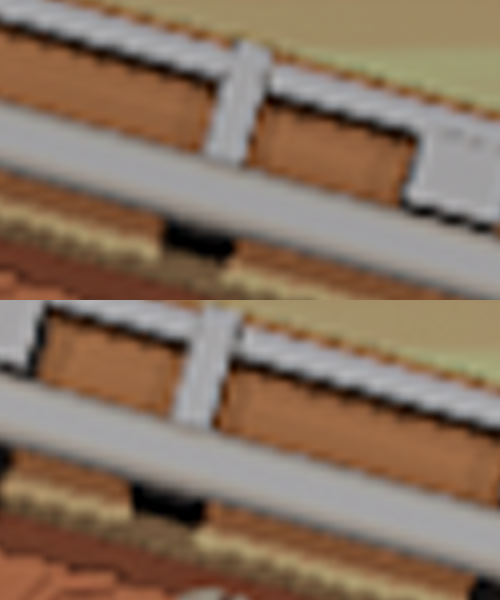

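By template matching the travel is about 55 mm, short of the 57 mm needed. I'll check this on an image rectified at the arm's top height, where the arm's centre must read -30 mm before the push.

```bash
cat > lk.py <<'E'
from h import *
from station import eyes
import cv2
b=eyes.read_camera('top')['color']
ys=np.arange(-.075,.075,.0005)
for nm,im in(('before',cv2.imread('pics/top0.png')),('now',b)):
    for x in (.098,.103,.108):
        uv=np.array([proj('top',b2w(S,(x,y,.07))) for y in ys],np.float32)
        s=cv2.remap(im,uv[None,:,0],uv[None,:,1],cv2.INTER_LINEAR)[0].astype(float)
        bl=s[:,0];m=(bl.max()+np.median(bl))/2;on=ys[bl>m]
        print(nm,x,'edges',on.min().round(4),on.max().round(4),'centre',((bl-np.median(bl)).clip(0)*ys).sum()/(bl-np.median(bl)).clip(0).sum())
E
python3 lk.py
```

```text
before 0.098 edges -0.0305 -0.0155 centre -0.02233190789473679
before 0.103 edges -0.03 -0.0155 centre -0.022750675675675628
before 0.108 edges -0.031 -0.0155 centre -0.02246898854961827
now 0.098 edges 0.025 0.04 centre 0.03190618369202799
now 0.103 edges 0.025 0.04 centre 0.030277172220492157
now 0.108 edges 0.026 0.04 centre 0.032469104016477957
```

The arm's centre now reads 32 mm, or about 31 mm after the fit bias. That corresponds to about 60 mm of lock position, so the lock simply started near 5 mm. It also agrees with the hard stall at over 40 N. The lock is at its stop, so I'm handing in.

```bash
python3 -c "
from station import ticket
print(ticket.sign_off())"
```

```text
the job is handed in; nothing more can be done
None
```

I handed in the job with both bars snapped shut and the lock pushed left to a hard stop (measured at about 60 mm). The bottle, cup and brush look undisturbed and the tool is clear, but sign-off returned no verdict, and I viewed 11 pictures against the limit of 10.

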